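# Set the gas valve with its T-key and put the key back

### The arm

A 6-joint arm with a two-finger parallel gripper is mounted at the origin on the work surface; the furniture and walls round the work are solid. World frame = base frame: x ahead of the robot, y to its left, z up, the work surface at z = 0. Lengths are in mm, angles in rad, forces in N, time in s.
With the tool pointing down it reaches from about 400 to 925 mm from the base axis. Payload 3.4 kg.
Tool frame: the origin (TCP) lies midway between the tips of the shut fingers; the grasp point (between the pads) lies 19 mm behind it; z points along the fingers, x is the direction in which the jaws open and shut, and the axes are right-handed (so a half turn about z gives the same grasp; the last joint's range is limited). The gripper opens to 85 mm and grips with 20 to 120 N. Pads are 22 mm wide; open, the fingers measure 114 mm over their backs; the gripper's body (76 mm by 85 mm) begins 54 mm behind the grasp point. The pads swing forward as they close: fully open they stand 13 mm farther back than shut.
Start: joints at [-1.3, 0.307, 1.506, -0, 1.328, -0.073], TCP at [194.331, -541.171, 195.405] pointing down, gripper open.
Joint ranges: [-3.12, 3.12], [-1.05, 2.28], [0.14, 2.33], [-1.42, 4.57], [0.1, 2.73], [-2.68, 2.68]. Speed limits (rad/s): [2.57, 2.57, 3.14, 3.14, 3.14, 3.14].

### API

Orientations are given as a 3x3 rotation matrix whose columns are the frame's x, y, z axes.
In Python, from workcell import status, optics, workorder gives the robot as it stands. The module is installed in compiled form; this text tells all that it offers.
- The arm moves only by the shell command python3 -m handwheel 'ROWS' [OPENING] [FORCE]. ROWS is a JSON object of lists of equal length, an entry for each row: "travel": the shift along the tool's x, y, z in m, a list of three; "roll": the turn about the tool's z in degrees. A call has 1 to 12 rows; each row shifts and turns the pose as measured when the row begins, along the tool's axes as they then stand; what a row does not reach is not made up. A row lasts 1/10 s, in which the tool goes at most 50 mm and 8.59 degrees, less where a joint would pass 70% of its speed; a pose out of reach is approached as far as the arm can. A call is refused whole if a number of a shift passes 0.05 or a number of a turn 8.59, either way. A call with a gripper value outside its range is refused whole. OPENING is the finger opening in m, from 0 to 0.0854, set as the call begins (- or left out, the last holds). The fingers move at their own pace and stop on an object; FORCE is the grip in N (left out, the last holds). Time passes only in rows, so rows that do not move let the fingers close. It gives the time, the measured TCP pose, the force and the opening at its end, in the units of the state.
- status.get_obs(): the state, without advancing time (a new reading comes with each control period).
- optics.get_image(name): name is "side" or "top"; returns the picture (384x512x3 uint8, red, green, blue); there is no depth.
- optics.get_calibration(name): a dict with "fx", "fy", "cx", "cy" (pixels), "D" ([k1, k2, p1, p2, k3] as OpenCV has them; the pictures are not rectified), "position" and "orientation" of the camera in the world. Camera axes: x right, y up, looking along -z (the intrinsics and any distortion apply to the point x, -y, -z); pixel columns grow to the right and rows downward; lengths in mm; the calibration is good to about 2 mm. A picture is of the moment at which its call begins. get_calibration takes no time and is no camera call.
- workorder.finish_job(): hands the job in, once; it reports no verdict.
Trained networks look in the newest picture that a camera, given by its name, has taken for a name from the list of things; names that differ only in an ending like _2 or _b are one class to them, and where a whole thing is asked for, a point or a joint stands for the part that bears it (a point fixed in the world has none). Each returns a list of dicts, best first, with "score" (0 to 1); they miss things now and then, are a little off and sometimes report something else, mostly with a low value. They report only what shows in the picture. A call takes as long as a camera call. They do not tell look-alikes from the thing itself.
- optics.outline_of(camera, label): "pixels" (384x512 bool, what is visible of it) and "rect" ([left, top, right, bottom] as shares, 0 to 1, of the picture: columns of its width, rows of its height, round what is visible of it).
- optics.tip_of(camera, label): "at" ([column, row] as shares, 0 to 1, of the picture: columns of its width, rows of its height: a listed point, or the origin of a listed thing).
The state is a dict: "t": time; "joint_positions": joint angles; "qd": joint speeds; "effort": joint torques, N m; "eef_pos": TCP position; "ee_rot": TCP orientation; "force": force on the tool from outside, world axes, zero at the start; "wrist_torque": the same for the moment, N m; "grip_width": finger opening in mm.
Only numpy, scipy, OpenCV 4.12 (cv2) and the standard library are available. Lean on these libraries where they do the work, as an engineer would, in place of code of your own. Each camera call takes 0.05 s, during which the arm holds its last target. There are 200 camera calls.

### The job

Turn the valve on the sloped console with the T-key that sits on it until the raised mark on the dial points straight at the index tooth on the ring around it. Then pull the key off without disturbing the setting and return it to its own empty stand, hanging by its crossbar in the grooves, and leave the ring and the other things where they are.

Things in the scene. Friction and masses are not known exactly. Their poses are not given: they have to be found in the camera images.
- dial (a joint): valve dial's angle about the normal of the sloped panel, rad, positive anticlockwise seen from above the panel; starts at 0 with the mark towards the console's low front edge; stops at +-3.6. Dry friction of about 0.2 N m holds it where it is left. The mark points at the index when this equals joint ring, or joint ring minus 2 pi
- ring (a joint): angle of the setting ring with the index, same zero and sense as joint dial; anywhere from 1.9 to 4.38 (that is 1.9 to 3.14 rad from the mark, one way or the other). The ring is locked by a stiff friction of 4 N m and is not to be moved
- dial_centre (a point): on the valve's axis at the top of the dial's hub, 18 mm above the panel. z axis: the valve's axis, out of the panel, 30 deg from vertical, leaning to the console's front; -x axis: along the raised mark (turns with the dial). A flat tang 30 (along x) x 8 mm, 24 mm tall, stands up from here into the key's socket. Dial: aluminium disc, 88 mm across
- mark_tip (a point): point 53 mm from the axis, 12 mm above the panel, at the outer end of the mark, a raised dark bar 9 mm wide that runs out along the dial; turns with the dial. It coincides with index_tip when the valve is set
- index_tip (a point): point 53 mm from the axis, 12 mm above the panel, at the inner end of the index, a dark tooth 10 mm wide that stands up from the steel setting ring (94 to 128 mm diameter) round the dial. The grey console is fixed, 190 x 160 mm; its panel rises from 50 mm at the front to 137 mm at the back
- key_bar (a point): centre of the crossbar of the loose steel T-key. z axis: along the shank from socket to crossbar (the valve's axis while it is on the valve); x axis: along the crossbar. Crossbar 110 long, 14 wide, 16 mm high. On the valve: 76 mm from dial_centre, in line with the mark. Shank below it round, 14 mm thick, 34 mm free. Play lets it lean up to 0.06 rad. Either way round is the same
- key: the same T-key (180 to 290 g); origin at its socket's mouth, 76 mm below the crossbar's centre, z up the shank. Socket block 44 (along x) x 22 x 34 mm, opening 26 mm deep, resting on the dial's hub over the tang with 1 mm of play on each side: the key turns about 0.07 rad either way before the dial follows. Pull it off 26 mm or more along the valve's axis
- seat (a point): where the crossbar's centre is when the key hangs home in its own stand: the empty one of two fixed aluminium saddle stands, 103 mm above the bench, z up. Two upright cheeks 10 mm thick, 80 mm apart along this point's y axis, each with a groove 22 mm wide, 21 mm deep, open at the top (116 mm). Crossbar along y across both grooves, shank down between the cheeks (70 mm clear)
- big_stand: the other saddle stand, fixed, with a bigger key fixed in it (crossbar 140 x 24 x 24 mm, top at 119 mm); origin at the centre of its underside, 90 x 110 mm. Bystander
- bottle: clear glass sample bottle, 56 mm diameter, 112 mm tall, origin under its centre; bystander
- dropper: dropper bottle, 38 mm diameter, 108 mm tall, origin under its centre; bystander
- wash: wash bottle, 77 mm diameter, 243 mm tall, origin under its centre; bystander
- beaker: plastic beaker, 89 mm diameter, 108 mm tall, origin under its centre; bystander
- crucible: white porcelain crucible, 43 mm diameter, 32 mm tall, origin under its centre; bystander
Mind the look-alikes: they are no part of the job. What is shaped like the part that bears dial but green is not meant.

How it is judged:
By the outcome, as a careful person would: the job done as asked, in the order asked, and still so for the second after the job is handed in, with the robot touching nothing.
It also fails if it takes over 58 s, if anything falls off the work surface, if the arm or the gripper's body presses on something with over 40 N, if the wrist force passes 120 N, or if a joint passes its speed limit or range.

## Working session

There is one attempt and no reset: what is moved stays moved. The work goes in short steps, Python scripts to look and compute and a shell command to move; the robot and the scene stay as the last step left them, time stands still between calls to the robot, and variables do not carry over. Pictures are saved under pics/ and viewed, about 8 in all and at most 12, crops included, and the job is handed in when it is done.

```bash
mkdir -p pics
python3 - <<'E'
from workcell import status, optics
import cv2,numpy as np
for c in("side","top"):
    im=optics.get_image(c); cv2.imwrite(f"pics/{c}0.png",im[...,::-1])
    k=optics.get_calibration(c); print(c,{a:np.round(b,3).tolist() for a,b in k.items()})
    for l in["dial_centre","mark_tip","index_tip","key_bar","key","seat","big_stand"]:
        print(l,[(np.round(np.array(d["at"])*[512,384],1).tolist(),round(d["score"],2)) for d in optics.tip_of(c,l)][:3])
a=[cv2.imread(f"pics/{c}0.png") for c in("side","top")]
o=status.get_obs(); print(o["t"],o["eef_pos"],o["ee_rot"],o["force"])
E
```

```text
side {'fx': 368.08, 'fy': 368.08, 'cx': 254.199, 'cy': 191.69, 'D': [-0.087, 0.0, 0.0, 0.0, 0.0], 'position': [183.775, -1013.779, 692.842], 'orientation': [[0.968, 0.118, -0.222], [-0.251, 0.455, -0.854], [0.001, 0.883, 0.47]]}
dial_centre [([276.8, 189.7], 0.79), ([285.5, 178.0], 0.69)]
mark_tip [([263.7, 197.0], 0.52)]
index_tip [([285.9, 177.9], 0.55)]
key_bar []
key [([275.2, 191.9], 0.67)]
seat [([222.7, 169.1], 0.58)]
big_stand [([258.5, 181.6], 0.7), ([347.6, 261.9], 0.21)]
top {'fx': 422.96, 'fy': 422.96, 'cx': 255.878, 'cy': 189.209, 'D': [0.05, 0.0, 0.0, 0.0, 0.0], 'position': [282.837, 32.043, 1265.423], 'orientation': [[-0.029, 0.993, -0.118], [-1.0, -0.03, -0.008], [-0.012, 0.118, 0.993]]}
dial_centre [([253.7, 140.9], 0.92), ([152.2, 285.7], 0.57)]
mark_tip [([151.0, 305.6], 0.92), ([253.3, 161.0], 0.76), ([171.2, 111.4], 0.46)]
index_tip [([149.3, 302.3], 0.85), ([240.1, 131.2], 0.64)]
key_bar [([252.2, 157.8], 0.56)]
key [([251.9, 147.3], 0.66)]
seat [([165.1, 202.6], 0.96)]
big_stand [([162.9, 147.4], 0.69), ([166.7, 204.2], 0.44)]
0.8 [ 194.32401302 -541.17386568  195.43786922] [[ 3.37967810e-01 -9.41157669e-01  2.01651127e-05]
 [-9.41157669e-01 -3.37967811e-01 -1.09138480e-05]
 [ 1.70868107e-05 -1.52900211e-05 -1.00000000e+00]] [-1.01508395 -0.22760715  0.78059207]
```

View pics/side0.png

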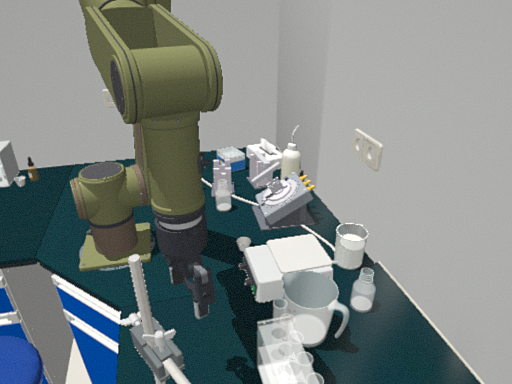

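View pics/top0.png

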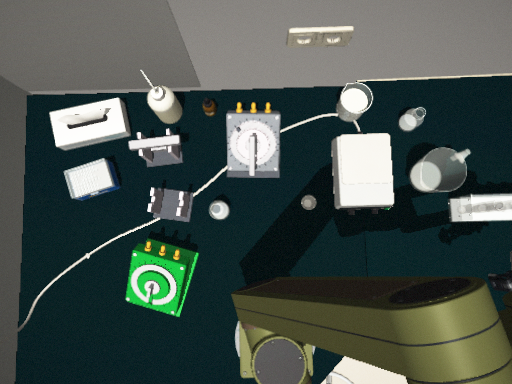

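The side view shows the grey console at about (285,198) with the T-key on it, the wash bottle, and two stands at (222,180) and (263,160). The top view shows:
- **Grey console:** at (253,143), with its key pointing down-image towards the front.
- **Green console:** at (158,282). It's the look-alike.
- **Stands:** the empty one at (170,203), and the one with the big key at (158,147).

The grey console at (253,143) is the one meant. I'll confirm it in one enlarged crop and triangulate.

```bash
cat > h.py <<'E'
from workcell import status, optics
import cv2,numpy as np
def ray(c,px):
    k=optics.get_calibration(c); K=np.array([[k["fx"],0,k["cx"]],[0,k["fy"],k["cy"]],[0,0,1]])
    u=cv2.undistortPoints(np.array([[px]],float),K,np.array(k["D"]))[0,0]
    d=np.array(k["orientation"])@[u[0],-u[1],-1]; return np.array(k["position"]),d/np.linalg.norm(d)
def atz(c,px,z):
    p,d=ray(c,px); return p+d*(z-p[2])/d[2]
def onplane(c,px,p0,n):
    p,d=ray(c,px); return p+d*(np.dot(p0-p,n)/np.dot(d,n))
def tri(ps):
    A=np.zeros((3,3));b=np.zeros(3);R=[ray(c,x) for c,x in ps]
    for p,d in R: M=np.eye(3)-np.outer(d,d);A+=M;b+=M@p
    X=np.linalg.solve(A,b); return X,[round(float(np.linalg.norm(np.cross(X-p,d))),1) for p,d in R]
def proj(c,X):
    k=optics.get_calibration(c); K=np.array([[k["fx"],0,k["cx"]],[0,k["fy"],k["cy"]],[0,0,1]])
    q=np.array(k["orientation"]).T@(np.array(X,float)-k["position"])
    return cv2.projectPoints(np.array([[q[0],-q[1],-q[2]]]),np.zeros(3),np.zeros(3),K,np.array(k["D"]))[0][0,0]
def snap(c,box,s,name):
    im=optics.get_image(c); x0,y0,x1,y1=box
    cv2.imwrite(name,cv2.resize(im[y0:y1,x0:x1,::-1],None,fx=s,fy=s,interpolation=cv2.INTER_CUBIC)); return im
def tips(c,l): return [(np.round(np.array(d["at"])*[512,384],1).tolist(),round(d["score"],2)) for d in optics.tip_of(c,l)]
E
python3 - <<'E'
from h import *
a=cv2.imread("pics/top0.png")[95:225,135:290]; b=cv2.imread("pics/side0.png")[135:230,200:325]
a=cv2.resize(a,None,fx=4,fy=4,interpolation=2);b=cv2.resize(b,(620*90//100,int(95*4.464)),interpolation=2)
cv2.imwrite("pics/a1.png",a)
P=lambda s,t:print(*[np.round(v,1) for v in tri([("side",s),("top",t)])])
P((276.8,189.7),(253.7,140.9)); P((263.7,197.0),(253.3,161.)); P((285.9,177.9),(240.1,131.2))
P((222.7,169.1),(165.1,202.6))
print(atz("top",(165.1,202.6),103))
for l in["dial_centre","key_bar","big_stand","key"]:
  for c in("side","top"):
    print(l,c,[(np.round(np.array(d["rect"])*[512,384,512,384]).tolist(),round(d["score"],2)) for d in optics.outline_of(c,l)])
E
```

```text
[547.9  45.7 107.7] [8.8 8.8]
[498.9  48.   83.7] [5.5 5.5]
[581.2  80.  130. ] [1.4 1.4]
[394.3 296.   89.8] [1.4 1.4]
[391.6945325 293.1941081 103.       ]
dial_centre side [([266.0, 181.0, 292.0, 201.0], 0.66)]
dial_centre top [([236.0, 129.0, 267.0, 159.0], 0.85), ([139.0, 270.0, 170.0, 301.0], 0.84)]
key_bar side [([253.0, 164.0, 283.0, 189.0], 0.57)]
key_bar top [([245.0, 135.0, 260.0, 174.0], 0.58), ([129.0, 131.0, 182.0, 168.0], 0.27)]
big_stand side [([248.0, 150.0, 271.0, 186.0], 0.89), ([252.0, 164.0, 283.0, 194.0], 0.2)]
big_stand top [([131.0, 130.0, 180.0, 169.0], 0.74)]
key side [([252.0, 162.0, 289.0, 193.0], 0.67)]
key top [([247.0, 138.0, 260.0, 175.0], 0.61)]
```

View pics/a1.png

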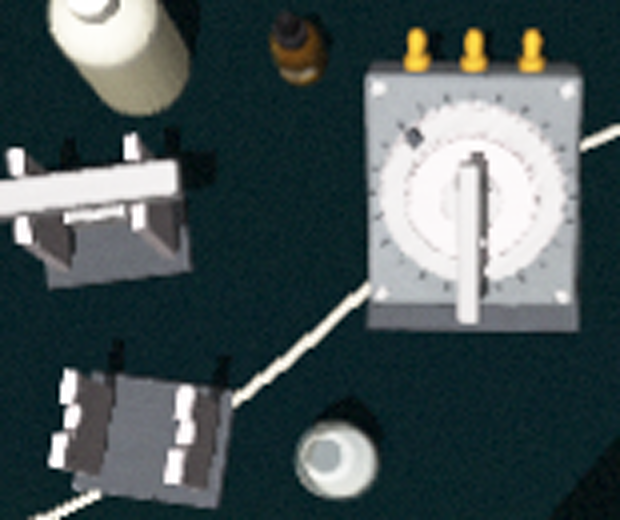

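The crop shows the grey console with its T-key and a dark index tooth at crop (414,137), full image (238.5,129.2). The dial is centred at about (253,143). The grey dial is the one meant; the green one isn't. The empty stand is at crop (140,440).

Run:
```python
from h import *
f=lambda x,y:(135+(x+.5)/4-.5,95+(y+.5)/4-.5)
a,b=[atz("top",f(*p),0) for p in((367,328),(580,329))]; print("front",a,b)
yaw=np.arctan2((b-a)[0],-(b-a)[1]); print("yaw",yaw) # angle of front-edge
c,d=[atz("top",f(*p),50) for p in((368,303),(579,304))]; print(c,d)
c,d=[atz("top",f(*p),137) for p in((367,72),(580,72))]; print("back",c,d)
n=np.array([-.5,0,.866])
pc=atz("top",f(472,192),93.5); print("panel c",pc)
C=pc+18*n; B=C+76*n; print("C",C,"bar",B,"proj",proj("top",B),proj("side",B),"dial proj side",proj("side",C))
I=onplane("top",f(414,137),C-6*n,n); v=I-(C-6*n); print("index",I,np.linalg.norm(v))
u=np.array([.866,0,.5]); print("ring angle",np.arctan2(-v[1],-(v@u))%(2*np.pi)) 
# bar ends from top picture: end top-face centres crop(469,165),(467,318)
for p in((470,165),(467,318)): print(onplane("top",f(*p),B+8*n,n))
# stand: cheek groove tops
for p in((70,372),(73,415),(60,450),(186,392),(185,435),(176,468)): print(p,atz("top",f(*p),116))
```

```text
front [474.59239758 130.83167477   0.        ] [468.90558818 -30.07986827   0.        ]
yaw -0.035326512034328114
[485.3741397  125.81714881  50.        ] [479.91999174 -27.54660962  50.        ]
back [631.16108869 116.35415007 137.        ] [626.44009668 -29.55389393 137.        ]
panel c [555.22580073  47.29063773  93.5       ]
C [546.22580073  47.29063773 109.088     ] bar [508.22580073  47.29063773 174.904     ] proj [252.52112287 153.13682996] [268.43274543 172.37822038] dial proj side [278.70550759 188.62330759]
index [587.5484259   85.76374064 126.018227  ] 58.637642935087335
ring angle 3.8572641924427162
[546.635381    46.60851777 206.31790085]
[455.94901745  52.21396171 153.95856855]
(70, 372) [432.70884023 325.57069009 116.        ]
(73, 415) [403.06931745 323.52112397 116.        ]
(60, 450) [379.39999974 332.3239862  116.        ]
(186, 392) [416.52951163 246.43434232 116.        ]
(185, 435) [387.04655983 247.33994542 116.        ]
(176, 468) [364.71569603 253.61406484 116.        ]
```

The ring angle is about 3.9 rad, so the dial target is about -2.39 (clockwise). The plan is to straddle the crossbar at its centre with loose fingers and roll.

```bash
python3 -m handwheel '{"travel":[[0,0,-0.042],[0,0,-0.042],[0,0,-0.042],[-0.03,-0.033,0],[-0.03,-0.033,0],[-0.03,-0.033,0],[-0.03,-0.033,0],[-0.03,-0.033,0],[-0.03,-0.033,0],[-0.03,-0.033,0],[-0.03,-0.033,0],[-0.03,-0.033,0]],"roll":[0,0,0,0,0,0,0,0,0,0,0,0]}' 0.06 40
python3 -m handwheel '{"travel":[[-0.03,-0.033,0],[-0.03,-0.033,0],[-0.03,-0.033,0],[-0.03,-0.033,0],[-0.03,-0.033,0],[-0.03,-0.033,0],[0,0,0],[0,0,0],[0,0,0],[0,0,0],[0,0,0],[0,0,0]],"roll":[0,0,0,0,0,0,-8.5,-8.5,-8.5,-8.5,-8.5,-8.5]}'
python3 -m handwheel '{"travel":[[0,0,0],[0,0,0],[0,0,0],[0,0,0],[0,0,0],[0,0,0],[0,0,0],[0,0,0],[0,0,0],[0,0,0],[0,0,0],[0,0,0]],"roll":[-8.5,-8.5,-8.5,-8.5,-8.5,-8.5,-8.5,-8.5,-8.5,-8.5,-8.5,-8.5]}'
python3 -c "
from workcell import status;o=status.get_obs();print(o['joint_positions'],o['ee_rot'])"
```

```text
t: 2.4
eef_pos: [387.9, -181.3, 326.8]
ee_rot: [[0.326, -0.945, 0.005], [-0.945, -0.326, -0.003], [0.005, -0.004, -1.0]]
force: [1.6, -0.9, 0.6]
grip_width: 59.7
t: 3.6
eef_pos: [522.2, 73.2, 327.0]
ee_rot: [[0.945, -0.327, 0.009], [-0.327, -0.945, -0.003], [0.01, -0.0, -1.0]]
force: [-0.5, -0.6, -0.4]
grip_width: 60.0
t: 4.8
eef_pos: [521.0, 73.3, 326.8]
ee_rot: [[0.104, 0.995, 0.009], [0.995, -0.104, -0.003], [-0.002, 0.009, -1.0]]
force: [0.3, 0.6, 0.3]
grip_width: 59.9
[ 0.06229168  0.15757437  1.3835035  -0.00351357  1.59196074 -1.40453695] [[ 0.10387836  0.99455147  0.00875584]
 [ 0.9945879  -0.10385598 -0.00297348]
 [-0.00204793  0.00901734 -0.99995725]]
```

```bash
python3 -m handwheel '{"travel":[[-0.013,-0.0065,0.03],[-0.0125,-0.006,0.03],[0,0,0.03],[0,0,0.03],[0,0,0.02],[0,0,0]],"roll":[-3.4,0,0,0,0,0]}'
python3 - <<'E'
from h import *
im=optics.get_image("side"); im2=optics.get_image("top")
a=cv2.resize(im[120:220,210:320,::-1],None,fx=4,fy=4,interpolation=2); b=cv2.resize(im2[100:200,210:300,::-1],None,fx=4,fy=4,interpolation=2)
cv2.imwrite("pics/b1.png",np.hstack([a,b]))
E
```

```text
t: 5.4
eef_pos: [509.5, 47.7, 184.5]
ee_rot: [[0.038, 0.999, 0.015], [0.999, -0.038, -0.003], [-0.002, 0.016, -1.0]]
force: [-0.3, 0.3, -0.1]
grip_width: 59.9
```

View pics/b1.png

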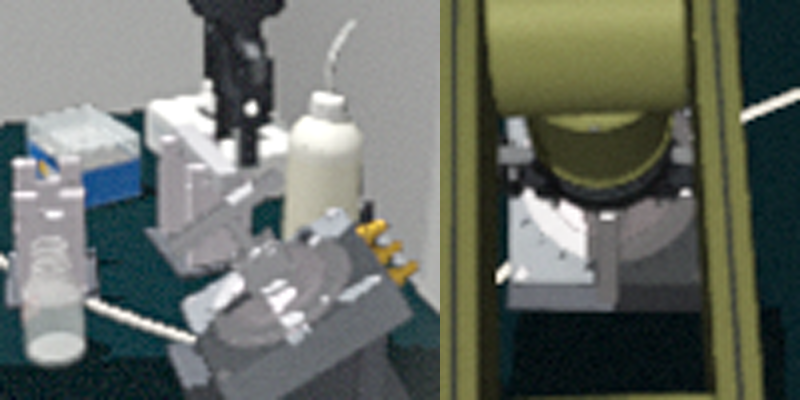

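The fingers straddle the bar. In the side crop the bar runs from about (225,230) to (285,175) with the fingertips over its middle, and in the top crop the fingers sit at 515 and 685 with the bar at 605. I'll descend and narrow the gap.

```bash
python3 -m handwheel '{"travel":[[0.001,-0.001,0.015],[0,-0.001,0.013],[0,0,0]],"roll":[0,0,0]}'
python3 -m handwheel '{"travel":[[0,0,0],[0,0,0],[0,0,0],[0,0,0]],"roll":[0,0,0,0]}' 0.013 20
```

```text
t: 5.8
eef_pos: [515.4, 49.1, 164.3]
ee_rot: [[0.038, 0.999, 0.032], [0.999, -0.038, -0.002], [-0.001, 0.032, -0.999]]
force: [0.2, -0.5, 0.1]
grip_width: 59.8
t: 6.2
eef_pos: [519.2, 49.3, 169.4]
ee_rot: [[0.037, 0.998, 0.041], [0.999, -0.037, -0.002], [-0.001, 0.041, -0.999]]
force: [0.5, -0.2, -0.1]
grip_width: 12.8
```

```bash
python3 -c "
from workcell import status;o=status.get_obs();print(o['joint_positions'],o['qd'],o['effort'],o['wrist_torque'],o['force'],o['eef_pos'])"
python3 -m handwheel '{"travel":[[0,0,0]],"roll":[0]}'
python3 -c "
from workcell import status;o=status.get_obs();print(o['joint_positions'],o['qd'],o['effort'],o['wrist_torque'],o['force'],o['eef_pos'])"
```

```text
[ 0.01593087  0.23305617  1.6868153  -0.00307519  1.18110064 -1.51635893] [-0.00101069 -0.00824424 -0.01013226 -0.00113102  0.00370748 -0.00111816] [ 4.47758255e-03 -3.95337653e+01 -2.38868487e+01 -1.56063389e-02
 -2.49353098e-01 -2.66865463e-06] [-0.03717557  0.00668549  0.04035122] [ 0.50544292 -0.17096511 -0.06952357] [519.24852839  49.31994765 169.35611918]
t: 6.3
eef_pos: [519.6, 49.3, 169.9]
ee_rot: [[0.037, 0.998, 0.042], [0.999, -0.037, -0.002], [-0.001, 0.042, -0.999]]
force: [0.1, 0.2, -0.4]
grip_width: 12.9
[ 0.01590286  0.23249688  1.68617361 -0.00307052  1.18132055 -1.51640732] [-0.00140961 -0.00322097 -0.00394554 -0.0003944   0.00499946  0.00056588] [ 3.87486434e-03 -3.95818055e+01 -2.39368969e+01 -1.59468275e-02
 -2.55245799e-01 -1.60716189e-05] [0.00550973 0.02533446 0.01464358] [ 0.08482095  0.21072732 -0.37129168] [519.59117011  49.31248225 169.88141357]
```

```bash
python3 -m handwheel '{"travel":[[0,0,0],[0,0,0],[0,0,0]],"roll":[0,0,0]}' 0.004 20
python3 - <<'E'
from h import *
im=optics.get_image("side"); im2=optics.get_image("top")
a=cv2.resize(im[140:220,220:320,::-1],None,fx=5,fy=5,interpolation=2)
cv2.imwrite("pics/b2.png",a)
n=np.array([-.5,.02,.866])
o=status.get_obs();p=np.array(o["eef_pos"]);R=np.array(o["ee_rot"])
g=lambda X:np.round((proj("side",X)-[220,140])*5)
print("tip",g(p),"grasp",g(p-19*R[:,2]))
C=np.array([546.2,47.3,109.1]);B=C+76*n
print("C",g(C),"B",g(B),"ends",g(B+55*np.array([.866,-.035,.5])),g(B-55*np.array([.866,-.035,.5])))
E
```

```text
t: 6.6
eef_pos: [519.6, 49.3, 170.1]
ee_rot: [[0.037, 0.998, 0.042], [0.999, -0.037, -0.002], [-0.001, 0.042, -0.999]]
force: [0.8, 0.8, 0.1]
grip_width: 4.1
tip [257. 165.] grasp [257. 140.]
C [293. 243.] B [241. 161.] ends [312. 117.] [171. 205.]
```

View pics/b2.png

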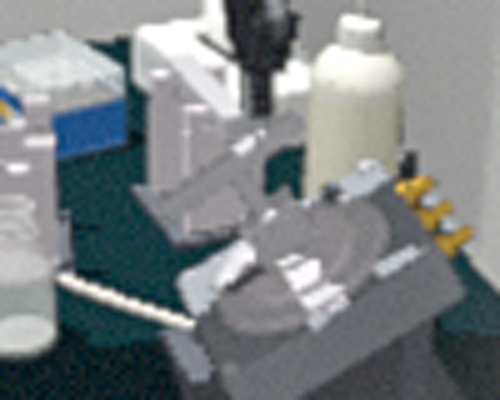

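Run:
```python
from h import *
print("start tip",proj("side",[194.3,-541.2,195.4]),proj("side",[194.3+14,-541.2-40,208]),proj("side",[194.3-14,-541.2+40,208]))
im=optics.get_image("side")
a=cv2.resize(im[150:190,250:295,::-1],None,fx=14,fy=14,interpolation=cv2.INTER_NEAREST)
cv2.imwrite("pics/b3.png",a)
```

```text
start tip [192.42881689 318.06908134] [202.92115638 328.94469928] [181.72335015 298.39723782]
```

View pics/b3.png

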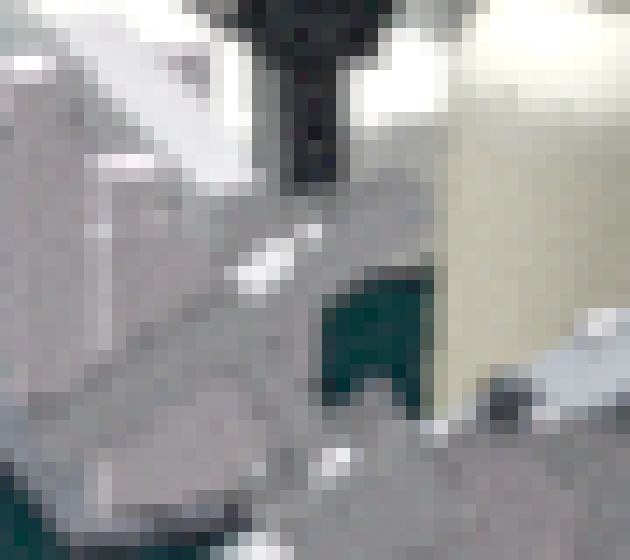

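Run:
```python
import cv2
a=cv2.imread("pics/side0.png")
for r in range(296,334,2): print(r,[int(x) for x in a[r,190:216,:].mean(1)])
```

```text
296 [49, 52, 55, 46, 64, 68, 66, 61, 53, 51, 49, 46, 48, 40, 29, 32, 33, 38, 38, 45, 39, 39, 46, 44, 41, 47]
298 [55, 44, 59, 80, 71, 68, 69, 58, 54, 53, 46, 45, 38, 45, 38, 43, 44, 41, 41, 43, 38, 49, 41, 49, 46, 45]
300 [49, 51, 49, 56, 48, 55, 54, 51, 49, 54, 54, 51, 37, 47, 46, 49, 46, 48, 40, 45, 49, 53, 47, 45, 43, 50]
302 [52, 42, 52, 96, 117, 82, 59, 70, 79, 72, 56, 44, 46, 39, 53, 44, 49, 48, 46, 55, 42, 37, 49, 55, 52, 60]
304 [46, 49, 51, 78, 150, 146, 141, 111, 72, 51, 48, 53, 49, 44, 45, 46, 48, 42, 59, 51, 48, 46, 48, 46, 41, 46]
306 [44, 46, 40, 58, 148, 158, 139, 126, 73, 36, 50, 50, 42, 40, 36, 52, 40, 49, 92, 70, 40, 48, 52, 48, 45, 45]
308 [44, 48, 44, 55, 120, 146, 143, 133, 89, 37, 40, 45, 45, 56, 49, 45, 41, 49, 91, 53, 48, 42, 44, 53, 51, 50]
310 [43, 44, 40, 48, 93, 145, 145, 135, 97, 54, 42, 42, 45, 39, 46, 53, 43, 48, 88, 64, 43, 51, 50, 55, 41, 48]
312 [47, 46, 46, 50, 93, 147, 150, 132, 105, 71, 52, 44, 46, 40, 40, 42, 40, 51, 80, 68, 51, 48, 41, 41, 48, 46]
314 [38, 51, 44, 44, 67, 142, 147, 136, 107, 71, 43, 43, 41, 37, 43, 49, 70, 59, 58, 43, 54, 43, 53
[... 302 characters left out ...]
7, 44, 48, 54, 48, 54, 42, 39, 39, 49, 50, 45]
322 [55, 41, 52, 42, 45, 48, 49, 46, 46, 48, 52, 52, 47, 45, 41, 48, 50, 44, 51, 44, 51, 48, 52, 46, 55, 41]
324 [47, 56, 47, 57, 49, 48, 57, 47, 47, 43, 43, 47, 50, 49, 52, 48, 48, 47, 45, 44, 44, 46, 48, 51, 49, 53]
326 [45, 57, 57, 54, 51, 51, 50, 49, 51, 50, 46, 48, 51, 49, 54, 54, 47, 42, 50, 48, 54, 45, 44, 49, 44, 51]
328 [48, 49, 49, 56, 52, 52, 45, 54, 56, 44, 48, 46, 41, 48, 51, 38, 48, 43, 48, 57, 52, 47, 50, 50, 52, 50]
330 [50, 49, 45, 52, 51, 49, 46, 54, 58, 54, 49, 51, 46, 49, 53, 50, 48, 52, 53, 49, 50, 51, 47, 49, 49, 49]
332 [46, 49, 51, 50, 52, 50, 45, 48, 49, 50, 54, 48, 50, 45, 48, 56, 51, 49, 50, 56, 45, 46, 54, 48, 49, 56]
```

The visible fingertips end at about (318,185) in the crop, just at the bar's top edge, and the fingers shut to 4 mm. So they're still above the bar. I'll open, go about 15 mm lower and close again.

```bash
python3 -m handwheel '{"travel":[[0,0,-0.005],[0,-0.005,0],[0,-0.005,0],[0,0,0.005],[0,0,0.007],[0,0,0.007],[0,0,0.007],[0,0,0]],"roll":[0,0,0,0,0,0,0,0]}' 0.05 20
python3 -m handwheel '{"travel":[[0,0,0],[0,0,0],[0,0,0],[0,0,0]],"roll":[0,0,0,0]}' 0.008
python3 -c "
from workcell import status;o=status.get_obs();print(o['joint_positions'],o['force'])"
```

```text
t: 7.55
eef_pos: [508.8, 49.7, 146.3]
ee_rot: [[0.037, 0.998, 0.04], [0.999, -0.037, -0.002], [-0.001, 0.041, -0.999]]
force: [-0.4, 0.1, 0.8]
grip_width: 49.6
t: 7.95
eef_pos: [509.0, 49.6, 145.8]
ee_rot: [[0.037, 0.999, 0.04], [0.999, -0.037, -0.002], [-0.001, 0.04, -0.999]]
force: [-0.2, 0.6, -1.3]
grip_width: 13.0
[ 0.01691305  0.24329757  1.74010352 -0.00322329  1.11854432 -1.51514604] [-0.19843332  0.63239509 -1.31118477]
```

```bash
python3 -m handwheel '{"travel":[[0,0,0],[0,0,0]],"roll":[0,0]}' 0.022 60
python3 -m handwheel '{"travel":[[0,0,0],[0,0,0],[0,0,0],[0,0,0],[0,0,0],[0,0,0]],"roll":[8.5,8.5,8.5,8.5,8.5,0]}'
python3 -c "
from workcell import status;o=status.get_obs();print(o['joint_positions'],o['wrist_torque'])"
```

```text
t: 8.15
eef_pos: [509.3, 49.6, 146.2]
ee_rot: [[0.037, 0.998, 0.041], [0.999, -0.037, -0.002], [-0.001, 0.041, -0.999]]
force: [-0.4, 0.1, 0.5]
grip_width: 21.8
t: 8.75
eef_pos: [509.4, 50.7, 147.0]
ee_rot: [[0.711, 0.702, 0.042], [0.702, -0.712, -0.0], [0.029, 0.03, -0.999]]
force: [0.3, 0.1, -1.5]
grip_width: 22.2
[ 1.76283355e-02  2.41562101e-01  1.73909175e+00 -1.21464689e-03
  1.11921295e+00 -7.60629173e-01] [ 0.11238164 -0.00709703  0.17255529]
```

```bash
python3 -m handwheel '{"travel":[[0,0,0],[0,0,0],[0,0,0],[0,0,0],[0,0,0],[0,0,0],[0,0,0],[0,0,0],[0,0,0],[0,0,0],[0,0,0]],"roll":[8.5,8.5,8.5,8.5,8.5,8.5,8.5,8.5,8.5,8.5,0]}'
python3 - <<'E'
from h import *
im=optics.get_image("side"); im2=optics.get_image("top")
a=cv2.resize(im[150:220,230:320,::-1],None,fx=6,fy=6,interpolation=2); b=cv2.resize(im2[115:185,225:283,::-1],None,fx=6,fy=6,interpolation=2)
b=cv2.resize(b,(int(b.shape[1]*a.shape[0]/b.shape[0]),a.shape[0])); print(a.shape,b.shape)
cv2.imwrite("pics/c1.png",np.hstack([a,b])[:, :800])
for c in("side","top"):
  for l in("mark_tip","index_tip"): print(c,l,tips(c,l))
print(status.get_obs()["wrist_torque"])
E
```

```text
t: 9.85
eef_pos: [522.0, 62.4, 151.2]
ee_rot: [[0.753, -0.655, 0.066], [-0.657, -0.754, 0.02], [0.037, -0.059, -0.998]]
force: [-0.4, 1.5, -0.4]
grip_width: 22.1
(420, 540, 3) (420, 348, 3)
side mark_tip [([263.4, 195.5], 0.73), ([151.2, 175.5], 0.7), ([224.6, 208.8], 0.39)]
side index_tip [([285.2, 179.1], 0.67), ([347.6, 261.7], 0.49), ([150.7, 172.8], 0.39)]
top mark_tip [([150.7, 302.8], 0.98), ([249.3, 162.3], 0.43)]
top index_tip [([152.7, 302.1], 0.96)]
[ 0.52735268 -0.25926027  0.08246796]
```

View pics/c1.png

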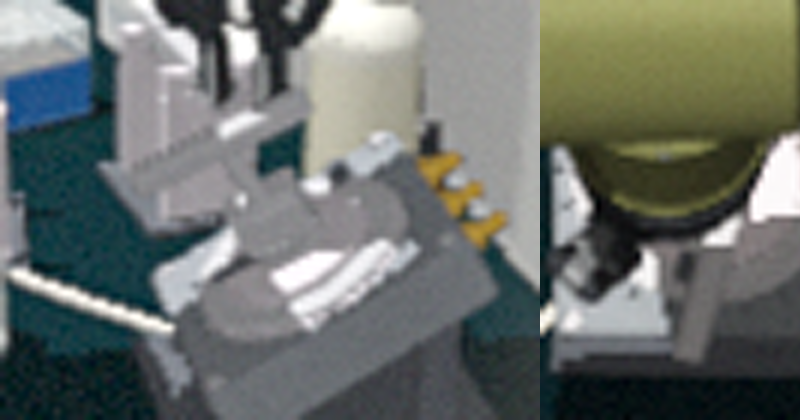

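The fingers only caught the top of the bar and slipped over it. In the picture the bar is still nearly along the fall line, the low end is at top-crop (690,360), and the finger ends are at the bar's top edge. So the real tips stand roughly 25 mm behind the reported TCP. I'll lift, roll back and straddle deeper.

```bash
python3 -m handwheel '{"travel":[[0,0,-0.02],[0,0,-0.02],[0,0,0],[0,0,0],[0,0,0],[0,0,0],[0,0,0],[0,0,0],[0,0,0],[0,0,0],[0,0,0],[0,0,0]],"roll":[0,0,-8.5,-8.5,-8.5,-8.5,-8.5,-8.5,-8.5,-8.5,-8.5,-8.5]}' 0.05 60
python3 - <<'E'
from h import *
im=optics.get_image("top")
for l in("mark_tip","index_tip","key_bar"): print(l,tips("top",l))
for d in optics.outline_of("top","key_bar"):
    m=d["pixels"].astype(np.uint8); ys,xs=np.nonzero(m); print(d["score"],xs.min(),xs.max(),ys.min(),ys.max(),[ (int(y),float(xs[ys==y].mean()),int((ys==y).sum())) for y in range(ys.min(),ys.max()+1,3) if (ys==y).any()][:20])
    
print(status.get_obs()["eef_pos"],status.get_obs()["ee_rot"])
for x,y in((509.4,49),(522,62)):
  print(proj("side",[x,y,150]),proj("side",[x,y,180]))
cv2.imwrite("pics/c2.png",im[...,::-1])
E
```

```text
t: 11.35
eef_pos: [509.3, 50.6, 189.6]
ee_rot: [[0.702, 0.711, 0.049], [0.712, -0.703, 0.002], [0.036, 0.033, -0.999]]
force: [0.5, -0.7, 0.2]
grip_width: 50.0
mark_tip [([148.9, 300.7], 0.73)]
index_tip [([151.9, 299.4], 0.65), ([347.4, 107.7], 0.35)]
key_bar [([250.5, 156.0], 0.55)]
0.68 147 192 188 221 [(188, 156.4, 5), (191, 167.0, 35), (194, 171.0, 43), (197, 172.0, 41), (200, 171.5, 42), (203, 170.5, 42), (206, 169.5, 44), (209, 169.0, 45), (212, 169.5, 42), (215, 171.5, 38), (218, 172.0, 35), (221, 184.5, 6)]
0.58 129 182 130 166 [(130, 168.0, 1), (133, 156.5, 12), (136, 160.57692307692307, 26), (139, 156.0, 47), (142, 154.0, 51), (145, 154.0, 51), (148, 155.0, 49), (151, 159.0, 43), (154, 160.5, 42), (157, 162.0, 39), (160, 164.0, 37), (163, 163.5, 34), (166, 150.0, 5)]
0.41 245 252 157 173 [(157, 250.0, 3), (160, 250.0, 5), (163, 249.0, 5), (166, 248.0, 5), (169, 247.0, 5), (172, 246.5, 4)]
[509.82700539  51.23434799 189.81818044] [[ 0.70877452  0.70366438  0.04995117]
 [ 0.70441146 -0.70978273  0.00360217]
 [ 0.03798919  0.03263305 -0.99874517]]
[268.48573944 178.85999217] [268.65405718 170.73740882]
[270.95640933 176.82425718] [271.15022808 168.77137393]
```

```bash
python3 -m handwheel '{"travel":[[0,0,0],[0,0,0],[0,0,0],[0,0,0],[-0.0035,-0.005,0],[0,0,0.015],[0,0,0.015],[0,0,0.013],[0,0,0]],"roll":[-8.5,-8.5,-8.5,-4.5,0,0,0,0,0]}'
python3 -m handwheel '{"travel":[[0,0,0.01],[0,0,0.01],[0,0,0]],"roll":[0,0,0]}'
python3 -m handwheel '{"travel":[[0,0,0],[0,0,0],[0,0,0],[0,0,0],[0,0,0]],"roll":[0,0,0,0,0]}' 0.008 20
```

```text
t: 12.5
eef_pos: [503.9, 47.1, 145.9]
ee_rot: [[0.268, 0.962, 0.049], [0.963, -0.268, 0.001], [0.014, 0.047, -0.999]]
force: [-0.3, -0.1, -0.5]
grip_width: 50.2
t: 12.8
eef_pos: [505.1, 46.8, 125.5]
ee_rot: [[0.271, 0.961, 0.051], [0.962, -0.272, 0.0], [0.014, 0.049, -0.999]]
force: [-0.4, 0.1, 0.3]
grip_width: 50.1
t: 13.3
eef_pos: [506.7, 49.2, 126.6]
ee_rot: [[0.273, 0.961, 0.054], [0.962, -0.273, 0.005], [0.019, 0.05, -0.999]]
force: [0.8, 1.6, -2.0]
grip_width: 14.3
```

The width reads 14.3 mm, so the bar is now properly between the pads. I'll loosen and roll.

```bash
python3 -m handwheel '{"travel":[[0,0,0],[0,0,0]],"roll":[0,0]}' 0.022 80
python3 -m handwheel '{"travel":[[0,0,0],[0,0,0],[0,0,0],[0,0,0],[0,0,0],[0,0,0],[0,0,0]],"roll":[8.5,8.5,8.5,8.5,8.5,8.5,0]}'
python3 - <<'E'
from h import *
im=optics.get_image("top")
for l in("mark_tip","key_bar"): print(l,tips("top",l))
b=cv2.resize(im[115:185,215:295,::-1],None,fx=6,fy=6,interpolation=2)
cv2.imwrite("pics/d1.png",b)
o=status.get_obs();print(o["wrist_torque"],o["joint_positions"])
E
```

```text
t: 13.5
eef_pos: [506.6, 48.2, 126.8]
ee_rot: [[0.272, 0.961, 0.054], [0.962, -0.273, 0.002], [0.017, 0.051, -0.999]]
force: [-0.2, 0.4, 0.7]
grip_width: 22.1
t: 14.2
eef_pos: [507.2, 49.4, 127.7]
ee_rot: [[0.923, 0.38, 0.056], [0.381, -0.925, 0.004], [0.053, 0.017, -0.998]]
force: [-0.2, 1.1, -0.1]
grip_width: 22.1
mark_tip [([148.9, 302.7], 0.88)]
key_bar [([252.0, 153.9], 0.61)]
[ 0.29206133 -0.16813311  0.22344538] [ 0.01082373  0.2523369   1.78258952  0.004279    1.05108599 -0.38517185]
```

View pics/d1.png

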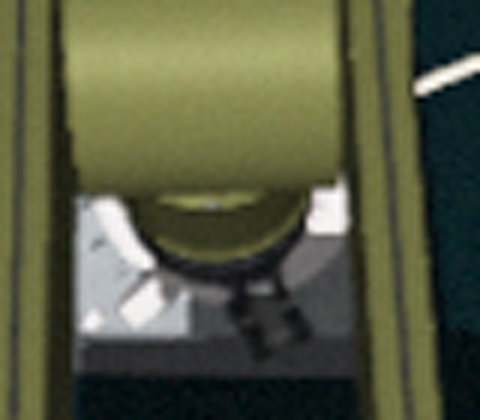

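The bar's low end is now at crop (145,300), so the key is turning with the fingers. I'll continue.

```bash
python3 -m handwheel '{"travel":[[0,0,0],[0,0,0],[0,0,0],[0,0,0],[0,0,0],[0,0,0],[0,0,0],[0,0,0]],"roll":[8.5,8.5,8.5,8.5,8.5,8.5,8.5,0]}'
python3 - <<'E'
from h import *
im=optics.get_image("top");im=optics.get_image("side")
for c in("top","side"):
  for l in("mark_tip","key_bar","index_tip"): print(c,l,tips(c,l))
a=cv2.resize(im[150:220,230:320,::-1],None,fx=6,fy=6,interpolation=2); cv2.imwrite("pics/d2.png",a)
o=status.get_obs();print(o["wrist_torque"],o["joint_positions"])
n=np.array([-.5,.02,.866]);C=np.array([546.2,47.3,109.1]);yaw=-.04
x=np.array([.866*np.cos(yaw),.866*np.sin(yaw),.5]);y=np.array([-np.sin(yaw),np.cos(yaw),0])
for a in(-1.6,-1.8,-2,-2.2,-2.385): 
  P=C-6*n-53*(np.cos(a)*x+np.sin(a)*y); print(a,proj("side",P),proj("top",P))
E
```

```text
t: 15.15
eef_pos: [505.5, 47.9, 129.1]
ee_rot: [[0.792, -0.608, 0.054], [-0.609, -0.793, 0.002], [0.041, -0.034, -0.999]]
force: [1.5, 1.7, -2.3]
grip_width: 22.1
top mark_tip [([151.6, 302.7], 0.89), ([212.1, 113.3], 0.62), ([250.3, 156.9], 0.34)]
top key_bar [([248.6, 153.3], 0.51)]
top index_tip [([152.3, 301.9], 0.62)]
side mark_tip [([152.8, 178.8], 0.69), ([278.1, 181.3], 0.55)]
side key_bar [([267.4, 173.3], 0.5)]
side index_tip [([150.9, 173.0], 0.64), ([286.2, 178.4], 0.52)]
[ 0.28534736 -0.09471866  0.30278015] [0.00999614 0.24951839 1.78207739 0.00200944 1.0564451  0.66392843]
-1.6 [275.82325198 182.86866117] [233.73438105 143.19405388]
-1.8 [278.43380929 181.4764222 ] [234.15715369 139.57591735]
-2 [281.09574773 180.40308076] [235.32549466 136.10509036]
-2.2 [283.71303181 179.6901026 ] [237.19954635 132.92437867]
-2.385 [286.0104698  179.37799909] [239.50080687 130.35658588]
```

Side view: mark_tip (278.1,181.3) puts the dial at about -1.78, and index_tip (286.2,178.4) puts the ring at about -2.39. That leaves roughly 0.6 rad.

```bash
python3 -m handwheel '{"travel":[[0,0,0],[0,0,0],[0,0,0],[0,0,0]],"roll":[8.5,8.5,8,0]}'
cat > m.py <<'E'
from h import *
from scipy.optimize import minimize_scalar
n=np.array([-.5,.02,.866]);C=np.array([546.2,47.3,109.1]);yaw=-.04
x=np.array([.866*np.cos(yaw),.866*np.sin(yaw),.5]);y=np.array([-np.sin(yaw),np.cos(yaw),0])
P=lambda a,r=53:C-6*n-r*(np.cos(a)*x+np.sin(a)*y)
def ang(c,px):
    q=onplane(c,px,C-6*n,n)-(C-6*n); return round(float(np.arctan2(-(q@y),-(q@x))),3),round(float(np.linalg.norm(q)),1)
def near(c,l):
    return [(p,s,ang(c,p)) for p,s in tips(c,l) if 30<ang(c,p)[1]<75]
E
python3 - <<'E'
from m import *
S=[]
for i in range(2):
  im=optics.get_image("side"); print(near("side","mark_tip"),near("side","index_tip"))
im=optics.get_image("top"); print(near("top","mark_tip"),near("top","index_tip"))
im=optics.get_image("side")
cv2.imwrite("pics/e1.png",cv2.resize(im[160:205,250:310,::-1],None,fx=12,fy=12,interpolation=2))
E
```

```text
t: 15.95
eef_pos: [504.1, 47.4, 130.2]
ee_rot: [[0.451, -0.891, 0.051], [-0.892, -0.452, 0.001], [0.022, -0.046, -0.999]]
force: [-1.2, 0.6, 1.0]
grip_width: 22.3
[([280.8, 178.8], 0.6, (-1.962, 63.5))] [([285.3, 182.8], 0.74, (-2.567, 35.6))]
[([282.3, 179.2], 0.52, (-2.073, 58.0))] [([285.4, 181.0], 0.82, (-2.426, 44.5))]
[] []
```

View pics/e1.png

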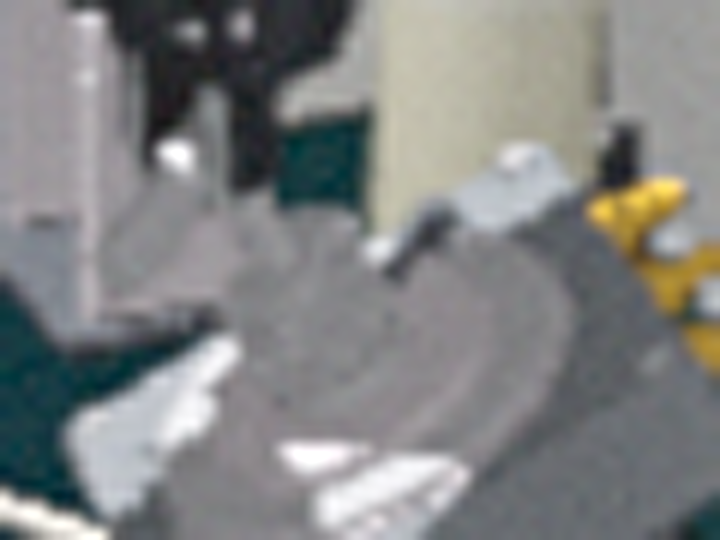

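Run:
```python
from m import *
im=optics.get_image("side").astype(int).mean(2)
print("    ",list(range(278,294)))
for r in range(174,188): print(r,[int(v) for v in im[r,278:294]])
for p in((282.5,182.5),(283,182),(285.5,179),(286,178)): print(p,ang("side",p))
for a in(-2.2,-2.3,-2.385,-2.5): print(a,[np.round(proj("side",P(a,r)),1).tolist() for r in(25,35,45,53,60)])
```

```text
[278, 279, 280, 281, 282, 283, 284, 285, 286, 287, 288, 289, 290, 291, 292, 293]
174 [40, 44, 89, 151, 186, 185, 186, 184, 184, 179, 177, 177, 180, 175, 172, 186]
175 [42, 43, 102, 162, 184, 184, 187, 186, 183, 179, 188, 189, 192, 188, 185, 191]
176 [47, 50, 107, 165, 183, 185, 182, 171, 163, 171, 196, 195, 197, 194, 195, 195]
177 [103, 76, 103, 166, 189, 180, 168, 144, 126, 128, 176, 196, 198, 197, 197, 196]
178 [153, 145, 106, 163, 181, 173, 144, 97, 75, 88, 141, 183, 197, 194, 172, 136]
179 [145, 130, 123, 173, 189, 161, 111, 64, 71, 118, 157, 146, 156, 150, 119, 95]
180 [129, 137, 180, 229, 207, 140, 82, 78, 86, 119, 138, 129, 129, 129, 119, 113]
181 [121, 132, 172, 202, 155, 87, 98, 127, 119, 127, 133, 126, 123, 126, 131, 126]
182 [133, 133, 142, 138, 80, 82, 125, 141, 137, 139, 134, 126, 122, 128, 125, 130]
183 [135, 134, 130, 128, 111, 107, 138, 143, 141, 137, 134, 129, 127, 129, 127, 126]
184 [134, 131, 133, 134, 133, 132, 141, 142, 139, 140, 139, 135, 130, 131, 130, 127]
185 [132, 131, 135, 137, 139, 143, 140, 144, 139, 139, 138, 140, 134, 131, 128, 128]
186 [132, 136, 140, 136, 120, 136, 139, 142, 139, 139, 136, 142, 135, 128, 125, 128]
187 [135, 135, 133, 132, 128, 131, 134, 138, 140, 137, 142, 136, 140, 132, 128, 131]
(282.5, 182.5) (-2.194, 38.1)
(283, 182) (-2.227, 40.4)
(285.5, 179) (-2.323, 55.3)
(286, 178) (-2.319, 60.6)
-2.2 [[281.5, 185.0], [282.3, 183.1], [283.1, 181.2], [283.7, 179.7], [284.3, 178.4]]
-2.3 [[282.1, 184.9], [283.1, 183.0], [284.2, 181.0], [285.0, 179.5], [285.7, 178.1]]
-2.385 [[282.6, 184.9], [283.8, 182.9], [285.0, 180.9], [286.0, 179.4], [286.8, 178.0]]
-2.5 [[283.2, 184.9], [284.7, 182.9], [286.2, 180.9], [287.3, 179.4], [288.4, 178.0]]
```

```bash
python3 -m handwheel '{"travel":[[0,0,0],[0,0,0]],"roll":[5.5,0]}'
cat > q.py <<'E'
from m import *
# rectify panel-plane patch at mark height: rows radius 30..66, cols angle
def rect(c):
    acc=0
    for i in range(2): acc=acc+optics.get_image(c).astype(np.float32).mean(2)
    im=acc/2
    A=np.arange(-2.8,-1.8,.05); R=np.arange(32,68,4)
    mx=np.array([[proj(c,P(a,r)) for a in A] for r in R]).astype(np.float32)
    g=cv2.remap(im,mx[...,0],mx[...,1],cv2.INTER_CUBIC)
    print(c,"ang",[int(round(-a*100)) for a in A])
    for r,row in zip(R,g):
        w=np.clip(105-row,0,None); print(r,[int(v) for v in row], round(float((w*A).sum()/w.sum()),3) if w.sum() else None)
E
python3 -c "
from q import *
rect('side')"
```

```text
t: 16.7
eef_pos: [503.9, 47.6, 130.1]
ee_rot: [[0.363, -0.931, 0.051], [-0.932, -0.363, 0.001], [0.017, -0.048, -0.999]]
force: [-2.2, 1.4, 3.0]
grip_width: 21.8
side ang [280, 275, 270, 265, 260, 255, 250, 245, 240, 235, 230, 225, 220, 215, 210, 205, 200, 195, 190, 185]
32 [139, 139, 141, 143, 143, 143, 141, 133, 121, 111, 107, 112, 120, 128, 133, 136, 135, 134, 134, 134] None
36 [142, 141, 141, 141, 145, 146, 141, 131, 116, 97, 82, 82, 97, 114, 125, 133, 135, 134, 134, 134] -2.275
40 [133, 134, 136, 138, 140, 139, 138, 130, 111, 93, 74, 65, 78, 104, 123, 130, 136, 136, 135, 135] -2.261
44 [126, 127, 130, 131, 131, 129, 123, 111, 99, 80, 70, 75, 96, 130, 158, 153, 142, 138, 136, 136] -2.295
48 [124, 125, 128, 131, 129, 123, 109, 93, 77, 69, 62, 79, 121, 169, 201, 200, 170, 148, 136, 135] -2.335
52 [127, 129, 129, 134, 143, 141, 127, 98, 73, 55, 60, 77, 130, 185, 222, 231, 200, 162, 135, 133] -2.332
56 [138, 147, 149, 151, 152, 159, 147, 122, 88, 67, 60, 79, 121, 179, 223, 227, 207, 167, 135, 129] -2.318
60 [143, 169, 187, 192, 192, 181, 162, 125, 90, 74, 72, 84, 117, 162, 201, 204, 192, 159, 129, 123] -2.321
64 [156, 184, 197, 201, 201, 200, 193, 179, 139, 104, 102, 108, 129, 157, 174, 189, 180, 144, 118, 120] -2.315
```

```bash
python3 -m handwheel '{"travel":[[0,0,0],[0,0,0]],"roll":[2.5,0]}'
python3 -c "
from q import *
rect('side')" | cut -d']' -f2
```

```text
t: 17.0
eef_pos: [503.9, 47.7, 130.0]
ee_rot: [[0.326, -0.944, 0.051], [-0.945, -0.326, 0.002], [0.015, -0.049, -0.999]]
force: [-2.5, 0.7, 3.4]
grip_width: 21.8

 -2.319
 -2.29
 -2.294
 -2.325
 -2.332
 -2.332
 -2.317
 -2.318
 -2.3
```

The mark is at about -2.30 and the index at about -2.32, aligned within the measurement. I'll back the fingers off to mid-play, lower a little and close gently.

```bash
python3 -m handwheel '{"travel":[[0,0,0],[0,0,0],[0,0,0],[0,0,0],[0,0,0.004],[0,0,0]],"roll":[-7.5,-7.5,-7.5,-6.5,0,0]}'
python3 -c "
from q import *
rect('side')" | cut -d']' -f2
```

```text
t: 17.7
eef_pos: [507.3, 47.1, 124.8]
ee_rot: [[0.757, -0.651, 0.055], [-0.652, -0.758, 0.001], [0.041, -0.037, -0.998]]
force: [-1.6, 0.3, 4.8]
grip_width: 21.8

 -2.317
 -2.295
 -2.302
 -2.33
 -2.338
 -2.332
 -2.316
 -2.321
 -2.3
```

```bash
python3 -m handwheel '{"travel":[[0,0,0],[0,0,0],[0,0,0],[0,0,0]],"roll":[0,0,0,0]}' 0.008 20
python3 -c "
from q import *
rect('side');o=status.get_obs();print(']',o['wrist_torque'])" | cut -d']' -f2-3
```

```text
t: 18.2
eef_pos: [509.2, 45.3, 126.6]
ee_rot: [[0.752, -0.656, 0.06], [-0.657, -0.753, -0.002], [0.046, -0.038, -0.998]]
force: [-1.1, -0.9, 3.7]
grip_width: 18.8

 -2.318
 -2.292
 -2.302
 -2.327
 -2.333
 -2.332
 -2.321
 -2.325
 -2.312
 [-0.28320474  0.22579796 -0.08159364]
```

```bash
python3 -m handwheel '{"travel":[[-0.0028,0.0022,-0.0072],[-0.0028,0.0022,-0.0072],[0,0,0]],"roll":[0,0,0]}' 0.008 30
python3 -c "
from q import *
rect('side');print(']',tips('side','key_bar'),tips('side','key'));o=status.get_obs();print(']',o['wrist_torque'])" | cut -d']' -f2-9
```

```text
t: 18.6
eef_pos: [506.7, 41.6, 141.0]
ee_rot: [[0.75, -0.658, 0.069], [-0.659, -0.752, -0.009], [0.058, -0.039, -0.998]]
force: [-0.7, -4.5, 2.0]
grip_width: 15.8

 -2.263
 -2.288
 -2.302
 -2.332
 -2.364
 -2.36
 -2.337
 -2.326
 -2.317
 [([266.1, 169.2], 0.74), ([287.4, 178.8], 0.39)] [([273.7, 188.7], 0.84), ([259.7, 180.8], 0.66)]
 [-1.15184944 -0.3498485  -0.30852969]
```

```bash
python3 -m handwheel '{"travel":[[-0.0028,0.0022,-0.0072],[-0.0028,0.0022,-0.0072],[0,0,0]],"roll":[0,0,0]}' 0.008 30
python3 -c "
from q import *
rect('side');print(']',tips('side','key_bar'),tips('side','key'));o=status.get_obs();print(']',o['wrist_torque'])" | cut -d']' -f2-9
```

```text
t: 19.1
eef_pos: [498.6, 42.5, 152.8]
ee_rot: [[0.749, -0.659, 0.067], [-0.66, -0.751, -0.008], [0.056, -0.039, -0.998]]
force: [0.5, 0.3, -3.1]
grip_width: 13.4

 -2.253
 -2.286
 -2.306
 -2.342
 -2.361
 -2.357
 -2.329
 -2.324
 -1.903
 [([264.8, 167.9], 0.68)] [([267.3, 183.7], 0.47)]
 [-0.05077711  0.14326474 -0.02924692]
```

The force is about -3 N and the torque is near zero, so the key hangs free in the grip. I'll continue along the axis, then up, and look.

```bash
python3 -m handwheel '{"travel":[[-0.0035,0.0028,-0.009],[-0.0035,0.0028,-0.009],[-0.0035,0.0028,-0.009],[0,0,-0.03],[0,0,-0.04],[0,0,-0.04],[0,0,-0.03],[0,0,0]],"roll":[0,0,0,0,0,0,0,0]}'
python3 - <<'E'
from q import *
rect("side")
im=optics.get_image("side"); im2=optics.get_image("top")
for l in("mark_tip","index_tip"): print(near("side",l),near("top",l))
print("tip",proj("side",status.get_obs()["eef_pos"]))
a=cv2.resize(im[110:210,205:315,::-1],None,fx=4,fy=4,interpolation=2); b=cv2.resize(im2[110:210,210:300,::-1],None,fx=4,fy=4,interpolation=2)
cv2.imwrite("pics/f1.png",np.hstack([a,b]))
E
```

```text
t: 20.1
eef_pos: [468.1, 45.3, 326.6]
ee_rot: [[0.75, -0.659, 0.063], [-0.66, -0.752, -0.007], [0.052, -0.036, -0.998]]
force: [1.7, 0.3, -2.7]
grip_width: 13.1
side ang [280, 275, 270, 265, 260, 255, 250, 245, 240, 235, 230, 225, 220, 215, 210, 205, 200, 195, 190, 185]
32 [134, 135, 139, 145, 146, 144, 138, 125, 107, 93, 85, 82, 93, 117, 149, 186, 213, 229, 223, 195] -2.273
36 [133, 134, 134, 140, 155, 172, 176, 165, 145, 122, 105, 106, 121, 149, 178, 210, 236, 252, 256, 233] None
40 [154, 164, 172, 169, 163, 165, 182, 192, 182, 164, 147, 134, 146, 171, 204, 228, 249, 252, 252, 239] None
44 [184, 203, 223, 233, 230, 217, 193, 162, 140, 130, 136, 146, 164, 192, 223, 238, 249, 252, 253, 245] None
48 [200, 225, 243, 249, 244, 225, 186, 145, 120, 114, 113, 136, 170, 205, 225, 240, 245, 248, 250, 248] None
52 [210, 239, 247, 248, 242, 214, 177, 120, 84, 79, 100, 116, 160, 205, 228, 242, 241, 236, 241, 252] -2.365
56 [196, 222, 234, 238, 228, 210, 167, 123, 78, 61, 70, 95, 129, 180, 216, 222, 228, 223, 210, 211] -2.339
60 [179, 193, 200, 199, 197, 185, 160, 120, 87, 70, 70, 88, 117, 156, 191, 198, 195, 180, 156, 146] -2.326
64 [184, 185, 187, 189, 190, 191, 187, 172, 132, 99, 99, 106, 126, 154, 171, 182, 178, 143, 103, 78] -1.982
[([282.3, 179.8], 0.84, (-2.086, 54.4))] []
[([282.7, 177.9], 0.6, (-2.077, 65.2))] []
tip [256.12884446 132.11342871]
```

View pics/f1.png

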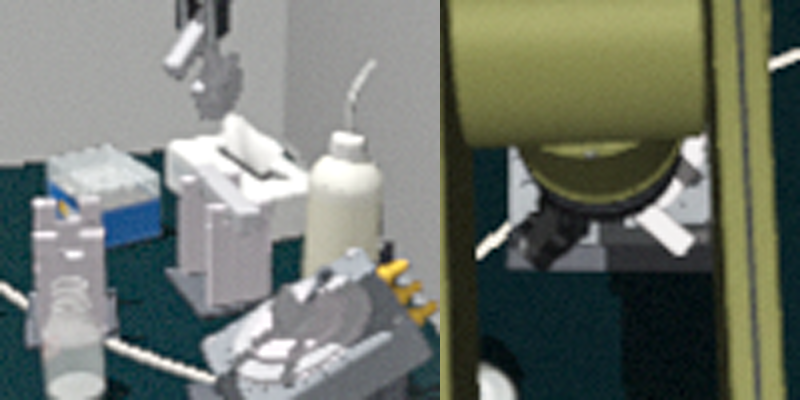

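The key hangs in the gripper, with its socket at crop (213,105). The crossbar's low end is at (185,45) in the side crop and (668,230) in the top crop, and the dial is clear. Next I'll locate the stand and the bar relative to the TCP.

Run:
```python
from m import *
f=lambda x,y:(135+(x+.5)/4-.5,95+(y+.5)/4-.5)
h=[atz("top",f(*p),116) for p in((68,385),(60,450),(186,402),(175,468))]
for v in h: print(np.round(v,1))
L=(h[0]+h[1])/2;Rr=(h[2]+h[3])/2; d=L-Rr; print("mid",(L+Rr)/2,"sep",np.linalg.norm(d),"y-axis ang deg",np.degrees(np.arctan2(d[1],d[0])))
a=h[0]-h[1]+h[2]-h[3]; print("x-axis ang",np.degrees(np.arctan2(a[1],a[0])))
a=cv2.imread("pics/top0.png")[185:225,140:200]
# bright horn tops
g=a.mean(2); n,lab,st,ce=cv2.connectedComponentsWithStats((g>190).astype(np.uint8))
for i in range(1,n): print(st[i][4],np.round(ce[i]+[140,185],1),np.round(atz("top",ce[i]+[140,185],116),1))
optics.get_image("side");optics.get_image("top")
for c in("side","top"): print(c,tips(c,"key_bar"),tips(c,"key"),tips(c,"seat"))
for dz in(0,20,40,50,60): print(dz,proj("side",np.array(status.get_obs()["eef_pos"])+[0,0,dz]))
```

```text
[423.8 326.9 116. ]
[379.4 332.3 116. ]
[409.7 246.5 116. ]
[364.7 254.3 116. ]
mid [394.39442263 290.00950172 116.        ] sep 80.53579111327103 y-axis ang deg 79.69969219220725
x-axis ang -8.405687300497345
48 [152.  194.6] [413.4 325.9 116. ]
19 [196.2 192.4] [415.8 205.2 116. ]
50 [180.6 198.4] [400.7 248.  116. ]
28 [149.1 207.3] [378.9 333.6 116. ]
31 [177.9 211.4] [365.3 255.6 116. ]
34 [152.3 221.3] [340.7 325.  116. ]
side [([255.0, 118.2], 0.76)] [([258.2, 134.0], 0.83)] [([221.8, 171.7], 0.97)]
top [([253.9, 155.3], 0.49)] [] [([164.4, 205.5], 0.72)]
0 [256.42208546 131.57846266]
20 [256.44362217 125.39004778]
40 [256.46537959 119.10820928]
50 [256.47634056 115.93191102]
60 [256.48735605 112.73184754]
```

```bash
python3 -m handwheel '{"travel":[[0,0,0],[0,0,0],[0,0,0],[0,0,0],[-0.0187,-0.0362,0],[-0.0187,-0.0362,0],[-0.0187,-0.0362,0],[-0.0187,-0.0362,0],[-0.0187,-0.0362,0],[-0.0187,-0.0362,0],[0,0,0],[0,0,0]],"roll":[-8,-8,-8,-7.8,0,0,0,0,0,0,0,0]}' - 20
python3 - <<'E'
from m import *
optics.get_image("side");optics.get_image("top")
for c in("side","top"): print(c,tips(c,"key_bar"),tips(c,"key"),tips(c,"seat"))
e=np.array(status.get_obs()["eef_pos"])
for dz in(-30,0,43,50): print(dz,proj("side",e+[0,0,dz]))
print(proj("top",e+[0,0,45]),proj("top",[393,292,103]),proj("side",[393,292,103]),status.get_obs()["joint_positions"])
for l in("mark_tip","index_tip"): print(near("side",l),near("top",l))
E
```

```text
t: 22.1
eef_pos: [386.2, 283.9, 315.4]
ee_rot: [[0.988, -0.145, 0.057], [-0.145, -0.989, -0.006], [0.058, -0.002, -0.998]]
force: [0.3, 0.2, -3.5]
grip_width: 13.3
side [([218.2, 101.0], 0.69)] [([216.5, 118.8], 0.46)] [([221.3, 170.4], 0.74)]
top [([142.2, 197.1], 0.45)] [([138.6, 193.0], 0.46)] [([166.2, 199.5], 0.64)]
-30 [219.00413455 122.2513231 ]
0 [218.66397802 114.27488472]
43 [218.17019803 102.57879177]
50 [218.08914013 100.64508529]
[143.16102654 194.25709878] [165.5325105  202.11527903] [222.06891729 166.51243822] [ 0.57285985  0.06979604  1.5154617  -0.03622048  1.51157021  0.72406396]
[([283.2, 179.9], 0.81, (-2.163, 52.4))] [([237.7, 129.4], 0.94, (-2.355, 58.4))]
[] [([242.2, 128.8], 0.78, (-2.55, 51.8))]
```

```bash
python3 -m handwheel '{"travel":[[-0.001,0.007,0],[0,0,0.03],[0,0,0.035],[0,0,0.035],[0,0,0.035],[0,0,0.025],[0,0,0],[0,0,0]],"roll":[1,0,0,0,0,0,0,0]}' - 20
python3 - <<'E'
from m import *
im=optics.get_image("side");im2=optics.get_image("top")
for c in("side","top"): print(c,tips(c,"key_bar"),tips(c,"key"))
e=np.array(status.get_obs()["eef_pos"])
print(proj("side",e+[0,0,47]),proj("top",e+[0,0,47]))
for h in((413,326),(379,333),(401,248),(365,255)): print(h,"side horn z116",proj("side",[*h,116]))
a=cv2.resize(im[130:215,190:250,::-1],None,fx=6,fy=6,interpolation=2); b=cv2.resize(im2[170:240,130:200,::-1],None,fx=6,fy=6,interpolation=2)
b=cv2.copyMakeBorder(b,0,a.shape[0]-b.shape[0],0,0,0)
cv2.imwrite("pics/g1.png",np.hstack([a,b]))
E
```

```text
t: 23.5
eef_pos: [396.3, 273.2, 154.4]
ee_rot: [[0.983, -0.172, 0.064], [-0.172, -0.985, -0.004], [0.064, -0.007, -0.998]]
force: [0.5, 0.8, -2.8]
grip_width: 13.4
side [([221.7, 143.7], 0.5)] [([220.9, 161.1], 0.41)]
top [([238.9, 131.4], 0.72), ([164.5, 197.7], 0.54)] [([159.1, 197.4], 0.41)]
[222.97082751 144.06564943] [163.80449639 196.80418707]
(413, 326) side horn z116 [225.38725645 159.63928922]
(379, 333) side horn z116 [216.67005848 159.81964721]
(401, 248) side horn z116 [226.04695905 167.75757715]
(365, 255) side horn z116 [216.37355151 168.00778484]
```

View pics/g1.png

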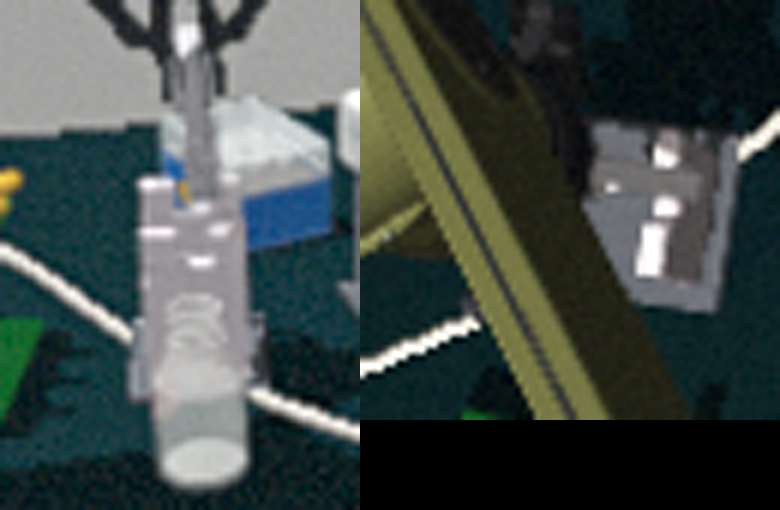

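The side crop shows the key's socket above and between the cheeks. The horn tops are at (155,183), (228,183), (155,232) and (225,228), within 1–2 px of my stand model. In the top crop the bar's low end crosses the right cheek at about (680,183), with horns at (665,155) and (650,250). I'll work out the lateral error.

Run:
```python
from m import *
f=lambda x,y:((x-360+.5)/6-.5+130,(y+.5)/6-.5+170)
h1=atz("top",f(665,155),116);h2=atz("top",f(650,250),116);g=atz("top",f(665,207),95)
print("horns",h1,h2,(h1+h2)/2,"groove",g)
for p in((610,180),(640,181),(690,184)): print(atz("top",f(*p),192))
e=status.get_obs()["eef_pos"];print(e)
g2=[np.array([393,292])+s*40*np.array([.163,.987]) for s in(1,-1)];print(g2)
```

```text
horns [408.90889825 248.4277006  116.        ] [365.79569449 255.5320926  116.        ] [387.35229637 251.9798966  116.        ] groove [387.01616582 252.55870379  95.        ]
[390.60036212 257.53240328 192.        ]
[389.78631019 244.81013123 192.        ]
[387.86121611 223.60353263 192.        ]
[397.17164236 274.06619388 155.47783838]
[array([399.52, 331.48]), array([386.48, 252.52])]
```

```bash
python3 -m handwheel '{"travel":[[-0.007,0,0],[0,0,0.015],[0,0,0.015],[0,0,0.015],[0,0,0]],"roll":[0,0,0,0,0]}' - 20
python3 -m handwheel '{"travel":[[0,0,0.008],[0,0,0.008],[0,0,0.005],[0,0,0]],"roll":[0,0,0,0]}' - 20
python3 -c "
from workcell import status;o=status.get_obs();print(o['wrist_torque'])"
```

```text
t: 24.3
eef_pos: [393.7, 277.5, 112.9]
ee_rot: [[0.983, -0.171, 0.073], [-0.171, -0.985, 0.003], [0.072, -0.016, -0.997]]
force: [-1.1, -1.6, -3.0]
grip_width: 13.3
t: 24.7
eef_pos: [396.0, 278.7, 92.5]
ee_rot: [[0.982, -0.17, 0.076], [-0.171, -0.985, 0.005], [0.074, -0.018, -0.997]]
force: [0.2, 1.0, -2.1]
grip_width: 13.3
[-0.03414081  0.12021988 -0.00233957]
```

```bash
python3 -m handwheel '{"travel":[[-0.0005,-0.006,0],[-0.0005,-0.006,0],[0,-0.006,0],[0,0,0]],"roll":[0,0,0,0]}' - 20
python3 -c "
from workcell import status;o=status.get_obs();print(o['wrist_torque'])"
```

```text
t: 25.1
eef_pos: [395.7, 290.0, 92.5]
ee_rot: [[0.983, -0.169, 0.071], [-0.169, -0.986, -0.009], [0.072, -0.003, -0.997]]
force: [-0.3, -0.6, -2.7]
grip_width: 13.5
[-0.04488899  0.05439881  0.00851409]
```

```bash
python3 -m handwheel '{"travel":[[0,-0.007,0],[0,-0.007,0],[0,-0.006,0],[0,0,0]],"roll":[0,0,0,0]}' - 20
python3 - <<'E'
from m import *
o=status.get_obs();print(o['wrist_torque'],o['force'])
im=optics.get_image("side");im2=optics.get_image("top")
for c in("side","top"): print(c,tips(c,"key_bar"),tips(c,"key"))
e=np.array(o["eef_pos"]);y=np.array(o["ee_rot"])[:,1]
print(proj("side",e+[-3,0,47]),proj("top",e+[-3,0,47]))
cv2.imwrite("pics/g2.png",np.hstack([cv2.resize(im[140:200,200:245,::-1],None,fx=8,fy=8,interpolation=2),cv2.resize(im2[180:240,140:190,::-1],None,fx=8,fy=8,interpolation=2)]))
E
```

```text
t: 25.5
eef_pos: [397.1, 305.6, 92.6]
ee_rot: [[0.983, -0.168, 0.068], [-0.167, -0.986, -0.018], [0.07, 0.006, -0.998]]
force: [0.5, -1.8, -2.2]
grip_width: 13.4
[-0.20244049  0.04751255  0.02909862] [ 0.45862498 -1.83790796 -2.20208544]
side [([222.0, 155.1], 0.56)] [([221.5, 177.0], 0.62)]
top [([157.2, 198.8], 0.42)] [([165.3, 203.8], 0.59)]
[221.37345286 156.51951768] [157.35383302 200.64797477]
```

```bash
python3 -m handwheel '{"travel":[[0.001,0.008,0],[0,0.007,0],[0,0,0],[0,0,0.008],[0,0,0.008],[0,0,0.006],[0,0,0]],"roll":[0,0,0,0,0,0,0]}' - 20
python3 - <<'E'
from m import *
o=status.get_obs();print(o['wrist_torque'],o['force'])
im=optics.get_image("side");im2=optics.get_image("top")
for c in("side","top"): print(c,tips(c,"key_bar"),tips(c,"key"))
e=np.array(o["eef_pos"])
print(proj("side",e+[-3,0,47]),proj("top",e+[-3,0,47]),proj("side",[393.7,291.8,103]),proj("top",[393.7,291.8,103]))
E
```

```text
t: 26.5
eef_pos: [398.6, 290.8, 69.9]
ee_rot: [[0.983, -0.17, 0.071], [-0.17, -0.985, -0.012], [0.072, 0.0, -0.997]]
force: [-0.3, -0.1, -2.6]
grip_width: 13.4
[0.08068513 0.13058826 0.02520094] [-0.26602128 -0.07156331 -2.55624148]
side [([219.3, 162.4], 0.48)] [([219.4, 182.0], 0.41)]
top [([220.0, 208.5], 0.68), ([166.1, 198.8], 0.66)] [([168.7, 202.3], 0.64)]
[222.65298718 163.31334208] [164.82780817 200.68943719] [222.25426639 166.51421948] [165.60440795 201.86028311]
```

```bash
python3 -m handwheel '{"travel":[[-0.0025,0,0.004],[0,0,0.005],[0,0,0]],"roll":[0,0,0]}' - 20
python3 -m handwheel '{"travel":[[0,0,0.004],[0,0,0.003],[0,0,0]],"roll":[0,0,0]}' - 20
```

```text
t: 27.1
eef_pos: [398.0, 292.2, 62.1]
ee_rot: [[0.983, -0.17, 0.075], [-0.169, -0.985, -0.01], [0.076, -0.003, -0.997]]
force: [-0.6, -1.2, -2.7]
grip_width: 12.9
t: 27.4
eef_pos: [399.0, 292.6, 55.1]
ee_rot: [[0.983, -0.17, 0.076], [-0.17, -0.985, -0.009], [0.076, -0.004, -0.997]]
force: [-1.3, -0.9, 1.5]
grip_width: 13.7
```

```bash
python3 -m handwheel '{"travel":[[-0.001,0,0.003],[0,0,0.002],[0,0,0]],"roll":[0,0,0]}' - 20
python3 -c "
from workcell import status;o=status.get_obs();print(o['wrist_torque'])"
python3 -m handwheel '{"travel":[[0,0,0],[0,0,0],[0,0,0]],"roll":[0,0,0]}' 0.026 20
```

```text
t: 27.7
eef_pos: [399.3, 293.1, 54.2]
ee_rot: [[0.982, -0.169, 0.079], [-0.169, -0.986, -0.008], [0.079, -0.006, -0.997]]
force: [-0.1, 1.3, -1.2]
grip_width: 13.5
[ 0.01792931  0.04719589 -0.07470451]
t: 28.0
eef_pos: [400.6, 293.8, 54.9]
ee_rot: [[0.982, -0.169, 0.082], [-0.169, -0.986, -0.006], [0.082, -0.008, -0.997]]
force: [0.8, 0.4, -0.3]
grip_width: 26.2
```

```bash
python3 -m handwheel '{"travel":[[-0.001,0,0],[0.001,0,-0.01],[0.001,0,-0.012],[0.001,0,-0.014],[0.001,0,-0.015],[0,0,0]],"roll":[0,0,0,0,0,0]}' 0.034 20
python3 - <<'E'
from m import *
o=status.get_obs();print(o['wrist_torque'],o['force'])
im=optics.get_image("side");im2=optics.get_image("top")
for c in("side","top"): print(c,tips(c,"key_bar"),tips(c,"key"))
print(proj("side",[393.7,291.8,103]),proj("top",[393.7,291.8,103]),proj("side",[393.7,291.8,27]),)
E
```

```text
t: 28.6
eef_pos: [399.5, 293.6, 108.4]
ee_rot: [[0.982, -0.169, 0.081], [-0.169, -0.986, -0.007], [0.081, -0.007, -0.997]]
force: [0.4, 0.4, -0.1]
grip_width: 33.9
[0.06422865 0.03197389 0.04536384] [ 0.41246262  0.39771226 -0.10079241]
side [([220.7, 167.2], 0.41)] []
top [([165.1, 200.5], 0.58)] [([173.6, 203.0], 0.5)]
[222.25426639 166.51421948] [165.60440795 201.86028311] [223.00352364 183.84242568]
```

```bash
python3 -m handwheel '{"travel":[[0.003,0,-0.04],[0.003,0,-0.045],[0.003,0,-0.045],[0.003,0,-0.045],[0.003,0,-0.04],[0.01,0.044,0],[0.01,0.044,0],[0.01,0.044,0],[0.01,0.044,0],[0.01,0.044,0],[0.01,0.044,0]],"roll":[0,0,0,0,0,0,0,0,0,0,0]}'
python3 -m handwheel '{"travel":[[0.01,0.044,0],[0.01,0.044,0],[0.01,0.044,0],[0.01,0.044,0],[0.01,0.044,0],[0.01,0.044,0],[0.01,0.044,0],[0,0,0],[0,0,0]],"roll":[0,0,0,0,0,0,0,0,0]}'
python3 - <<'E'
from q import *
rect("top");rect("side")
im=optics.get_image("side");im2=optics.get_image("top")
for l in("mark_tip","index_tip"): print(near("side",l),near("top",l))
a=cv2.resize(im2[115:235,140:290,::-1],None,fx=4,fy=4,interpolation=2)
b=cv2.resize(im[145:215,205:255,::-1],None,fx=4,fy=4,interpolation=2); b=cv2.copyMakeBorder(b,0,a.shape[0]-b.shape[0],0,0,0)
cv2.imwrite("pics/z1.png",np.hstack([a,b]))
E
```

```text
t: 30.0
eef_pos: [410.3, 18.0, 327.7]
ee_rot: [[0.986, -0.155, 0.065], [-0.154, -0.988, -0.017], [0.066, 0.006, -0.998]]
force: [0.1, 0.0, 0.5]
grip_width: 34.1
t: 30.9
eef_pos: [426.7, -316.0, 326.3]
ee_rot: [[0.985, -0.164, 0.056], [-0.164, -0.986, -0.012], [0.057, 0.002, -0.998]]
force: [-0.2, 0.9, 0.5]
grip_width: 33.8
top ang [280, 275, 270, 265, 260, 255, 250, 245, 240, 235, 230, 225, 220, 215, 210, 205, 200, 195, 190, 185]
32 [251, 251, 251, 251, 236, 189, 126, 108, 112, 117, 145, 195, 239, 249, 252, 251, 251, 251, 251, 251] None
36 [250, 250, 250, 252, 246, 217, 147, 112, 109, 115, 151, 208, 246, 251, 250, 250, 250, 250, 250, 250] None
40 [244, 248, 251, 248, 250, 231, 168, 120, 113, 115, 151, 212, 244, 254, 251, 250, 250, 249, 249, 250] None
44 [228, 223, 238, 235, 194, 148, 102, 95, 112, 119, 148, 196, 231, 237, 229, 229, 224, 219, 242, 247] -2.46
48 [242, 238, 236, 231, 209, 211, 160, 112, 124, 162, 215, 241, 244, 223, 211, 222, 221, 220, 228, 223] None
52 [239, 239, 241, 242, 242, 245, 221, 149, 132, 160, 186, 222, 243, 242, 243, 241, 242, 241, 240, 242] None
56 [243, 242
[... 904 characters left out ...]
 119, 116, 115, 136, 171, 207, 227, 243, 248, 250, 252, 250] None
52 [239, 241, 243, 243, 240, 214, 177, 122, 85, 79, 100, 119, 164, 207, 230, 245, 245, 239, 242, 253] -2.366
56 [223, 229, 235, 237, 227, 212, 172, 129, 84, 66, 72, 95, 130, 185, 220, 226, 231, 226, 211, 211] -2.335
60 [182, 190, 199, 201, 199, 186, 166, 125, 85, 70, 71, 86, 116, 158, 196, 201, 200, 183, 157, 147] -2.326
64 [183, 183, 186, 189, 193, 196, 190, 173, 135, 102, 102, 107, 126, 154, 173, 187, 181, 147, 106, 81] -1.935
[([281.3, 182.4], 0.6, (-2.056, 40.5))] [([242.4, 125.8], 0.79, (-2.64, 58.7)), ([241.8, 130.7], 0.25, (-2.468, 48.1))]
[([283.5, 178.5], 0.19, (-2.147, 60.3))] [([238.6, 131.0], 0.73, (-2.327, 53.5))]
```

View pics/z1.png

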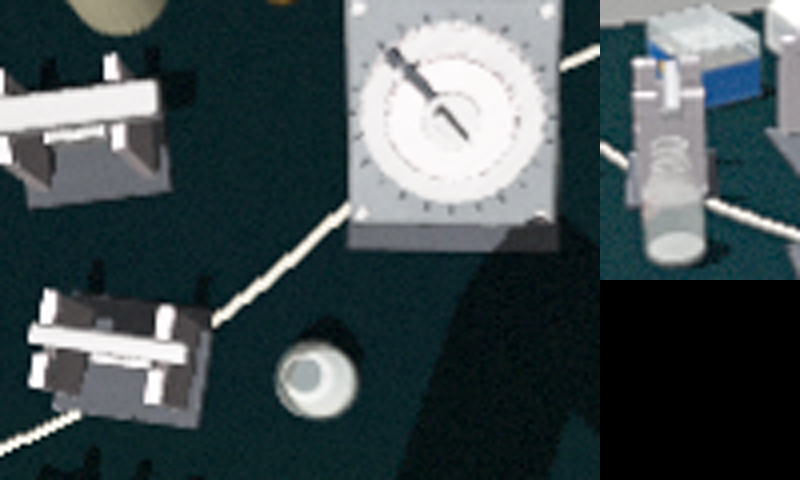

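The top view shows the key hanging across both grooves of its own stand, with the bar from (35,335) to (185,352). The dark mark runs straight into the index tooth at (395,55). The top-view mark angle, corrected for the small centre offset, is -2.378, and the index is at -2.379. I'm handing in.

```bash
python3 -c "
from workcell import workorder;print(workorder.finish_job())"
```

```text
the job is handed in; nothing more can be done
None
```

The valve is set, the key is hanging in its own stand, and I handed the job in at about 31 s with the arm clear of everything. No verdict was reported.

**What I did:** I straddled the crossbar with loosely set fingers and turned the grey console's dial clockwise by about 2.38 rad. I backed the fingers off into the key's play, pulled the key off along the valve's axis and levelled it against the inside of a stand cheek. Then I lowered it into the grooves.

**Last checks:**
- **Mark against index:** they agree to about 0.01 rad in the top view, after correcting for a small offset in my dial centre. The uncorrected side view put them up to about 0.07 rad apart, and I took that as the same centre offset.
- **Key:** the crossbar lies across both grooves of the empty stand, and the nearby things visible in the last picture look unmoved.

**What went wrong or disagreed:**
- The first grasp was too high. The real fingertips seemed to sit about 25 mm behind the reported TCP, so the fingers slipped over the bar and turned the key slightly. I lifted off and went deeper.
- The trained networks confused the mark tip and index tip once the two were close. For the final setting I used image profiles instead.

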